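# Bolt the laundry locker shut

## Robot

A 6-joint arm with a two-finger parallel gripper is mounted at the origin on a cart in front of the work surface, level with it; the furniture and walls round the work are solid. World frame = base frame: x ahead of the robot, y to its left, z up, the work surface at z = 0. Lengths are in mm, angles in degrees, forces in N, time in s.
With the tool pointing down it reaches from about 350 to 850 mm from the base axis. Payload 8.1 kg.
Tool frame: the origin (TCP) lies where the fingers leave the gripper's body, on its centre line; the fingertips stand 73 mm ahead of it and the grasp point (between the pads) lies 54 mm ahead of it; z points along the fingers, y is the line along which they close (so a half turn about z gives the same grasp; the last joint's range is limited). The gripper opens to 85 mm and grips with 20 to 120 N. Pads are 22 mm wide; open, the fingers measure 114 mm over their backs; the gripper's body (76 mm by 85 mm) begins 54 mm behind the grasp point. The pads swing forward as they close: fully open they stand 13 mm farther back than shut.
Start: joints at [65.122, 7.471, 85.268, -0, 87.261, -4.893], TCP at [205.041, 563.883, 303.892] pointing down, gripper open.
Joint ranges: [-169.43, 169.43], [-51.17, 129.36], [1.28, 143.12], [-76.62, 256.62], [0, 156.53], [-152.29, 152.29]. Speed limits (degrees/s): [136.94, 136.94, 159.86, 180, 180, 180].

## Interface

Orientations are given as [roll, pitch, yaw] about the fixed x, y, z axes, in that order (R = Rz(yaw) Ry(pitch) Rx(roll)).
In Python, from bench import sense, optics, r gives the robot as it stands.
- The arm moves only by the tool servo_tool, never from a script. Its argument "plan" is a list that holds one entry, the list of rows, each a list of 5 numbers: the shift along the world's x, y, z in m, then the turn about the world's z in degrees, then the finger opening in m, from 0 to 0.0854. A call has 1 to 10 rows; each row shifts and turns the commanded pose from where the row before left it; what a row does not reach is not made up. A row lasts 1/10 s, in which the tool goes at most 50 mm and 8.59 degrees, less where a joint would pass 70% of its speed; a pose out of reach is approached as far as the arm can. A call is refused whole if a number of a shift passes 0.05 or a number of a turn 8.59, either way. A call with a gripper value outside its range is refused whole. The fingers move at their own pace and stop on an object; "force" is the grip in N (left out, the last holds). Time passes only in rows, so rows that do not move let the fingers close. It gives the time, the measured TCP pose, the force, the opening and the grip force at its end, in the units of the state.
- sense(): the state, without advancing time (a new reading comes with each control period).
- optics.snapshot(name): name is "scene" or "top"; returns a dict with "frame" (400x640x3 uint8, blue, green, red), "fx", "fy", "cx", "cy" (pixels), "dist_coeffs" ([k1, k2, p1, p2, k3] as OpenCV has them; the pictures are not rectified), "cam_to_world" (4x4, takes a point from camera to world coordinates). Camera axes: x right, y down, z forward; pixel columns grow to the right and rows downward; lengths in mm; the calibration is good to about 2 mm. A picture is of the moment at which its call begins. There is no depth.
- r.hand_in(): hands the job in; it is judged then, once.
The state is a dict: "time": time; "joint_pos": joint angles; "qd": joint speeds; "joint_efforts": joint torques, N m; "tool_pos": TCP position; "tcp_rot": TCP orientation; "ft_force": force on the tool from outside, world axes, zero at the start; "wrist_torque": the same for the moment, N m; "finger_gap": finger opening in mm; "grip_force": force on a finger pad.
Only numpy, scipy, OpenCV 4.12 (cv2) and the standard library are available. Lean on these libraries where they do the work, as an engineer would, in place of code of your own. Each camera call takes 0.05 s, during which the arm holds its last target. There are 200 camera calls.

## Task

Close the lid of the plywood locker and bolt it: its thick foam seal holds the lid up a little, so press the lid down against the seal by the bolt's knob until the bolt lines up with the window of the steel keeper on the front deck, and push the bolt across until it is fully home, so that the lid stays shut when you let go. Feel for the window gently and never force the tip hard against the keeper; leave the small things on and round the locker where they are.

Things in the scene. Friction and masses are not known exactly. Their poses are not given: they have to be found in the camera images.
- locker: Low plywood locker, 240 (x) x 200 (y) x 85 mm, fixed to the table. Origin: centre of its underside; +x points from its front deck to the lid's hinge, z up. The front 55 mm of its top is a fixed deck, 85 mm up, with the steel keeper on its centre line (y = 0); the hinged lid covers the rest. A wall shelf hangs 0.63 m above the table's back half (world x over 0.59).
- keeper_foot (a point): Point on the deck under the rigid steel keeper, a block 30 wide, 18 mm thick (faces at locker x -85 and -103 mm), with a window 13 high x 14 mm wide for the bolt. Its height is set anew each time and not reported: the tip lines up at some lid angle between 0.015 and 0.085 rad, with a play of +-1.5 mm of tip height; elsewhere it butts on the face. Tip on keeper: under 20 N.
- lid (a joint): Lid angle, rad: 0 flat shut, grows as it opens; 0.25 to 0.45 at the start, held by a stiff hinge; pushes down with about 2 N. Plywood, 180 (x) x 200 (y) mm, hinge line at its back at locker x +120 mm, 85 mm up, its top 15 mm above that. From 0.115 rad down it lies on a foam seal that pushes it back up: at the knob about 8 N at 0.085, 14 N at 0.015 rad.
- lid_press (a point): Clear point on the lid's upper surface, 145 mm from the hinge line, 60 mm to the +y side of the bolt; z is normal to the lid.
- bolt (a joint): Travel of the steel barrel bolt in m: 0 drawn right back (starts at 0 to 0.008), 0.038 fully home at its stop, tip just through the keeper. It slides along the lid's top, toward the deck (locker -x when the lid is flat); friction about 2 N. The tip meets the keeper's face at 0.019 (lid flat) to 0.023 (lid on the seal).
- knob (a point): Grip point of the bolt's upright round steel knob, 14 mm diameter, axis normal to the lid; the knob reaches 14 mm above and 20 mm below this point. The straps round the bolt reach up to 21 mm below it; the lid's top is 40 mm below it. At bolt travel 0 it is 120 mm from the hinge line. x points to the hinge, z along the knob.
- bolt_tip: Front end of the bolt: round, 10 mm diameter, flat-ended. Origin: centre of its front face, 66 mm in front of the knob's axis and 30 mm below point knob (normal to the lid); 186 mm from the hinge line at travel 0, 25 mm above it with the lid flat. x points back along the bolt.
- peg: Bystander: wooden clothes peg, 15 x 72 x 12 mm, lying on the locker's front deck beside the keeper.
- cup: Bystander: small tapered plastic cup, 57 mm wide, 54 mm high, on the table by the locker's -y side.
- soap: Bystander: bar of soap, 45 x 71 x 24 mm, on the table by the locker's +y side.
- timer: Bystander: round kitchen timer, 64 mm wide, 54 mm high, on the table by the locker's +y side, toward the back.

How it is judged:
By the outcome, as a careful person would: the job done as asked, in the order asked, and still so for the second after the job is handed in, with the robot touching nothing.
It also fails if it takes over 72 s, if anything falls off the work surface, if the arm or the gripper's body presses on something with over 40 N, if the wrist force passes 120 N, or if a joint passes its speed limit or range.

## Working session

There is one attempt and no reset: what is moved stays moved. The work goes in short steps, Python scripts to look and compute and a tool call to move; the robot and the scene stay as the last step left them, time stands still between calls to the robot, and variables do not carry over. Pictures are saved under pics/ and viewed, at most 10 in all, crops included, and the job is handed in when it is done.

Besides the shell and the picture viewer there is one more tool, called after ">>>" by a JSON object that holds its "method" and its "body". servo_tool: Moves the arm, as the interface text tells. Its arguments: {"type":"object","properties":{"plan":{"type":"array"},"force":{"type":"number"}},"required":["plan"]}

```bash
mkdir -p pics; python3 - <<'E'
from bench import sense, optics, r
import cv2,numpy as np
for n in("scene","top"):
    s=optics.snapshot(n); cv2.imwrite(f"pics/{n}0.png",s["frame"])
    print(n,s["fx"],s["fy"],s["cx"],s["cy"],s["dist_coeffs"]);print(np.round(s["cam_to_world"],3))
print(sense())
E
```

```text
scene 470.22011442867415 470.22011442867415 318.0973887593662 201.55117636697173 [-0.11928924  0.          0.          0.          0.        ]
[[ 7.40000e-01 -5.26000e-01  4.19000e-01  9.19230e+01]
 [-6.72000e-01 -5.62000e-01  4.83000e-01 -4.59928e+02]
 [-1.80000e-02 -6.39000e-01 -7.69000e-01  9.04063e+02]
 [ 0.00000e+00  0.00000e+00  0.00000e+00  1.00000e+00]]
top 373.6073047139927 373.6073047139927 320.1773634952648 198.198829704227 [-0.07155961  0.          0.          0.          0.        ]
[[-1.70000e-02 -9.96000e-01  8.80000e-02  4.57387e+02]
 [-1.00000e+00  1.80000e-02  2.00000e-03  3.98390e+01]
 [-3.00000e-03 -8.80000e-02 -9.96000e-01  9.64612e+02]
 [ 0.00000e+00  0.00000e+00  0.00000e+00  1.00000e+00]]
{'time': 0.1, 'joint_pos': array([ 6.51228120e+01,  7.51037198e+00,  8.53252096e+01, -1.88512500e-03,
        8.72601515e+01, -4.89283808e+00]), 'qd': array([ 0.06526161, -0.09740692, -0.16486035,  0.04755675,  0.02323329,
        0.0101596 ]), 'joint_efforts': array([ 2.18371475e-03, -5.70949566e+01, -5.01943052e+01, -9.13474446e-05,
        8.09047488e-03,  5.77109381e-05]), 'tool_pos': array([204.8832608 , 563.53018986, 302.93268431]), 'tcp_rot': array([-1.79904455e+02, -6.28934658e-03,  1.60015737e+02]), 'ft_force': array([-0.03248159,  0.23151527, -0.24633032]), 'wrist_torque': array([-0.00794036, -0.02875048, -0.00414418]), 'grip_force': 0.0, 'finger_gap': 85.68264818042145}
```

View pics/scene0.png

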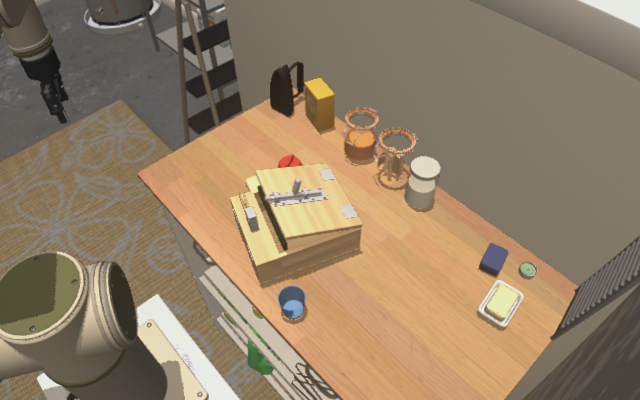

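View pics/top0.png

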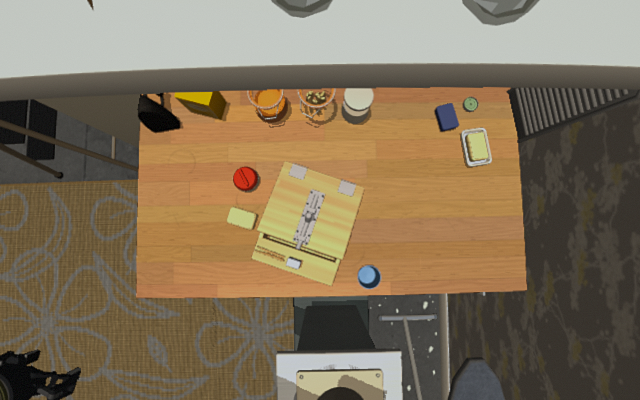

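The scene view shows the locker at about (295,215) with the lid ajar. The top view shows the deck corners near (253,257) and (333,283), the keeper near (293,263), the knob near (308,215), the cup at (368,275), the soap at (241,218) and the timer at (245,179). I'll enlarge both.

```bash
python3 - <<'E'
import cv2,numpy as np
a=cv2.imread("pics/top0.png")[150:300,220:390]; b=cv2.imread("pics/scene0.png")[150:290,220:370]
a=cv2.resize(a,None,fx=4,fy=4,interpolation=cv2.INTER_CUBIC)
b=cv2.resize(b,None,fx=4,fy=4,interpolation=cv2.INTER_CUBIC)
cv2.imwrite("pics/a.png",a);cv2.imwrite("pics/b.png",b)
E
```

```text
(no output)
```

View pics/a.png

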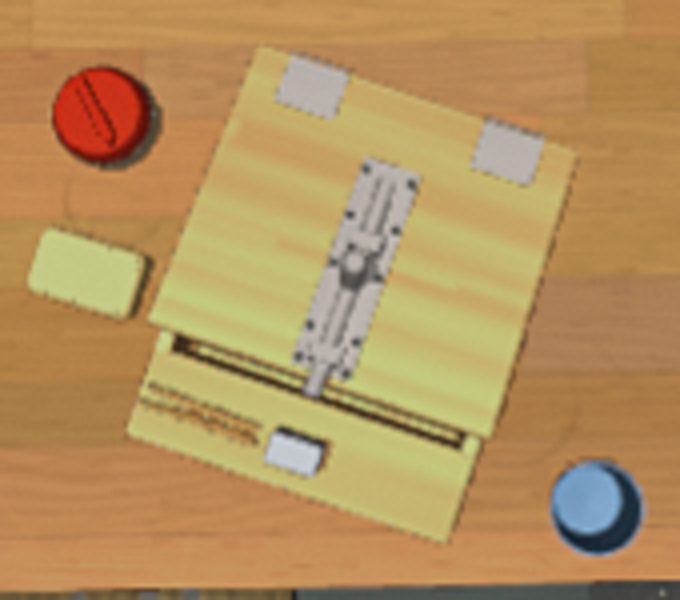

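View pics/b.png

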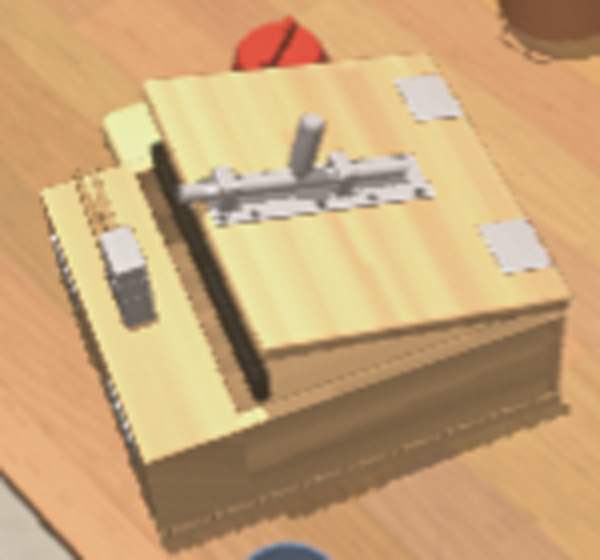

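```bash
cat > fit.py <<'E'
import numpy as np,cv2
from scipy.optimize import least_squares
CAM={}
def cam(n):
    if n not in CAM:
        from bench import optics
        s=optics.snapshot(n); CAM[n]=s
    return CAM[n]
def proj(n,P):
    s=cam(n); T=np.linalg.inv(np.array(s["cam_to_world"])); rv=cv2.Rodrigues(T[:3,:3])[0]
    K=np.array([[s["fx"],0,s["cx"]],[0,s["fy"],s["cy"]],[0,0,1]])
    return cv2.projectPoints(np.array(P,float),rv,T[:3,3],K,np.array(s["dist_coeffs"]))[0][:,0]
def W(p,P):  # locker->world
    c,s=np.cos(p[2]),np.sin(p[2]); P=np.atleast_2d(P)
    return np.c_[p[0]+c*P[:,0]-s*P[:,1],p[1]+s*P[:,0]+c*P[:,1],P[:,2]]
def L(a,s,y,n): # lid -> locker
    return [120-s*np.cos(a)-n*np.sin(a)*-1, y, 85+s*np.sin(a)+n*np.cos(a)]
E
cat > f1.py <<'E'
from fit import *
D=lambda y:(lambda a,t:[-120,y,85])
Q=lambda s,y,n,k=0:(lambda a,t:L(a,s+k*t,y,n))
obs=[("top",D(100),127,434),("top",D(-100),448,542),("top",Q(0,100,15),258,45),("top",Q(0,-100,15),577,153),
("top",Q(180,100,15),150,321),("top",Q(180,-100,15),490,437),("top",Q(120,0,69,1),357,258),("top",Q(186,0,30,1),313,396),
("scene",D(100),42,188),("scene",D(-100),150,462),("scene",Q(180,-100,15),268,352),("scene",Q(180,100,15),145,82),
("scene",Q(0,-100,15),570,298),("scene",Q(0,100,15),435,57),("scene",Q(120,0,69,1),313,120),("scene",Q(186,0,25,1),185,193)]
def res(p):
    o=[]
    for n,f,u,v in obs:
        q=proj(n,W(p,[f(p[3],p[4])]))[0]; o+=list(q-[220+u/4-.4,150+v/4-.4])
    return np.array(o)
s=least_squares(res,[500,50,-.3,.35,4],loss="soft_l1",x_scale=[10,10,.1,.1,3])
p=s.x;print("xy",p[:2],"yaw",np.degrees(p[2]),"lid",p[3],"t",p[4]);print(np.round(res(p).reshape(-1,2),1).tolist())
for nm,P in dict(knob=L(p[3],120+p[4],0,55),tip=L(p[3],186+p[4],0,25),press=L(p[3],145,60,15),keep=[-94,0,85]).items(): print(nm,W(p,P).round(1))
E
python3 f1.py
```

```text
xy [477.28448953  70.26771986] yaw -19.81762414867043 lid 0.25762322185773207 t 4.807052746806641
[[-0.0, -0.6], [0.6, 0.5], [0.9, -1.9], [2.0, -1.7], [-0.3, -0.7], [1.2, 0.1], [0.4, 0.0], [0.5, -1.3], [-1.0, 0.1], [-1.9, -0.1], [-1.6, -0.5], [-1.2, -0.3], [0.9, -0.7], [-2.0, -1.8], [-0.2, 0.2], [-1.2, 0.9]]
knob [[489.8  65.8 170. ]]
tip [[422.6  90.  157.8]]
press [[482.2 132.3 136.4]]
keep [[388.9 102.1  85. ]]
```

>>> {"method": "servo_tool", "body": {"plan": [[[0.01,-0.018,0,0,0.0854],[0.021,-0.037,0,0,0.0854],[0.022,-0.038,0,0,0.0854],[0.022,-0.038,0,0,0.0854],[0.022,-0.038,0,0,0.0854],[0.022,-0.038,0,0,0.0854],[0.022,-0.038,0,0,0.0854],[0.022,-0.038,0,0,0.0854],[0.022,-0.038,0,0,0.0854],[0.022,-0.038,0,0,0.0854]]]}}

```text
time: 1.2
tool_pos: [412.5, 203.2, 303.9]
tcp_rot: [180.0, 0.0, 160.0]
ft_force: [0.2, -0.4, -0.4]
finger_gap: 85.4
grip_force: 0.0
```

>>> {"method": "servo_tool", "body": {"plan": [[[0.022,-0.038,0,0,0.06],[0.022,-0.038,0,0,0.05],[0.022,-0.038,0,0,0.05],[0.012,-0.025,0,0,0.05],[0,0,0,0,0.05],[0,0,0,0,0.05]]]}}

```text
time: 1.8
tool_pos: [489.9, 65.6, 303.6]
tcp_rot: [180.0, -0.1, 159.9]
ft_force: [-0.7, 0.9, -0.0]
finger_gap: 49.9
grip_force: 0.0
```

>>> {"method": "servo_tool", "body": {"plan": [[[0,0,-0.02,0,0.05],[0,0,-0.02,0,0.05],[0,0,0,0,0.05],[0,0,0,0,0.05]]]}}

```text
time: 2.2
tool_pos: [489.5, 66.9, 264.0]
tcp_rot: [-180.0, -0.1, 160.1]
ft_force: [-0.2, -0.3, 0.3]
finger_gap: 50.1
grip_force: 0.0
```

```bash
python3 - <<'E'
from bench import sense, optics
import cv2
s=optics.snapshot("scene")["frame"];b=cv2.resize(s[130:280,210:390],None,fx=4,fy=4,interpolation=cv2.INTER_CUBIC)
cv2.imwrite("pics/c.png",b); print(sense()["tool_pos"])
E
```

```text
[490.04818719  66.70723455 264.8442462 ]
```

View pics/c.png

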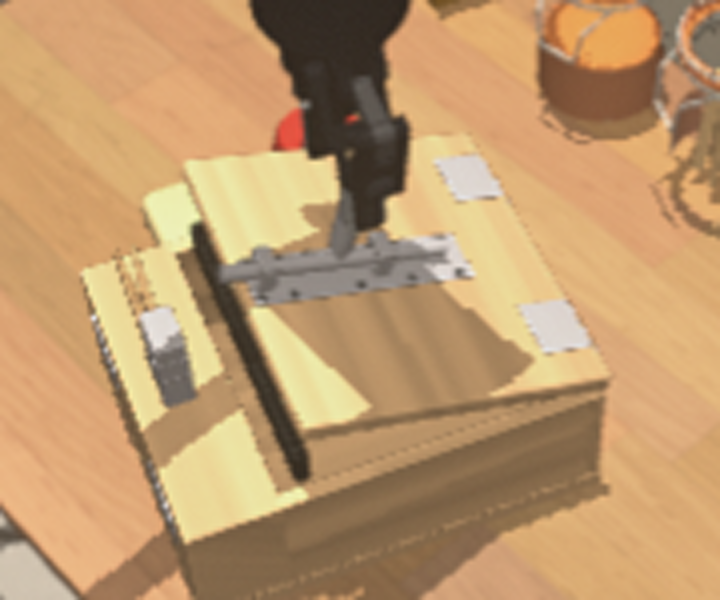

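The near finger's tip is at crop (370,228) and the knob's top at about (347,195), partly hidden. I'll check the predicted projections.

```bash
python3 - <<'E'
from fit import *
p=[477.3,70.3,np.radians(-19.8)]
c,s=np.cos(p[2]),np.sin(p[2]);ax=np.array([c,s,0]);ay=np.array([-s,c,0])
t=np.array([490,66.7,264.5])
pts={f"{k}{d}":t+ay*sg*25+ax*d-[0,0,69] for k,sg in(("near",-1),("far",1)) for d in(-11,0,11)}
pts["knobtop"]=W(p,L(.258,124.8,0,69))[0]; pts["knobbase"]=W(p,L(.258,124.8,0,35))[0]
for k,v in pts.items(): print(k,((proj("scene",[v])[0]-[210,130])*4).round())
E
```

```text
near-11 [339. 224.]
near0 [360. 218.]
near11 [380. 211.]
far-11 [305. 158.]
far0 [325. 152.]
far11 [345. 146.]
knobtop [351. 199.]
knobbase [339. 246.]
```

>>> {"method": "servo_tool", "body": {"plan": [[[0,0,-0.015,0,0.05],[0,0,-0.012,0,0.05],[0,0,-0.009,0,0.05],[0,0,0,0,0.05],[0,0,0,0,0.03],[0,0,0,0,0.02],[0,0,0,0,0.01],[0,0,0,0,0.01],[0,0,0,0,0.01],[0,0,0,0,0.01]]], "force": 30}}

```text
time: 3.3
tool_pos: [490.3, 66.1, 228.3]
tcp_rot: [180.0, 0.0, 160.0]
ft_force: [0.2, 2.2, 1.1]
finger_gap: 12.8
grip_force: 29.4
```

```bash
python3 - <<'E'
from bench import sense, optics
import cv2,numpy as np
s=optics.snapshot("scene")["frame"];b=cv2.resize(s[130:280,210:390],None,fx=4,fy=4,interpolation=cv2.INTER_CUBIC)
cv2.imwrite("pics/d.png",b); q=sense();print(q["tool_pos"],q["ft_force"],q["finger_gap"],q["grip_force"])
E
```

```text
[490.2670297   66.05463334 228.26004161] [0.3217811  2.12719823 1.69368938] 12.68152890970348 29.39459280227311
```

View pics/d.png

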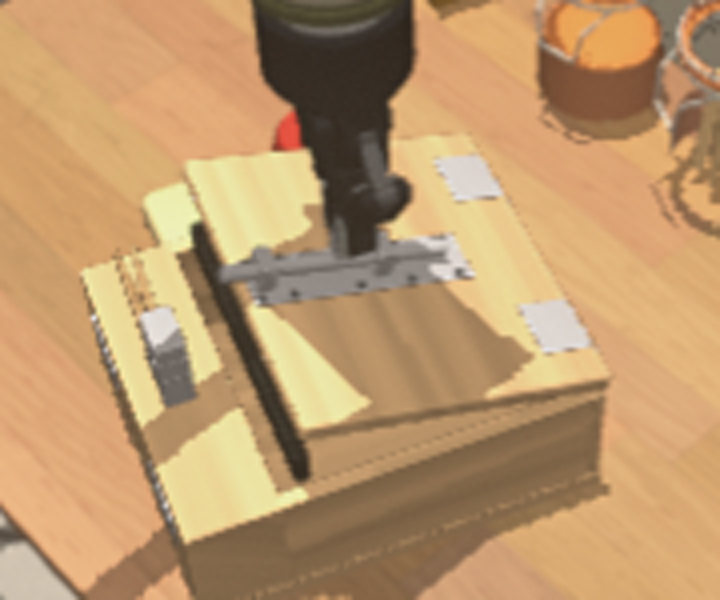

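>>> {"method": "servo_tool", "body": {"plan": [[[-0.0017,0.0006,-0.0018,0,0.01],[-0.0017,0.0006,-0.0018,0,0.01],[-0.0017,0.0006,-0.0018,0,0.01],[-0.0017,0.0006,-0.0018,0,0.01],[-0.0017,0.0006,-0.0018,0,0.01],[-0.0017,0.0006,-0.0018,0,0.01],[-0.0017,0.0006,-0.0018,0,0.01],[-0.0017,0.0006,-0.0018,0,0.01],[0,0,0,0,0.01]]]}}

```text
time: 4.25
tool_pos: [476.1, 71.0, 213.1]
tcp_rot: [180.0, -0.0, 160.0]
ft_force: [4.2, 4.8, 0.3]
finger_gap: 12.7
grip_force: 29.3
```

>>> {"method": "servo_tool", "body": {"plan": [[[-0.0017,0.0006,-0.0018,0,0.01],[-0.0017,0.0006,-0.0018,0,0.01],[0,0,-0.001,0,0.01],[0,0,0,0,0.01],[0,0,0,0,0.01]]]}}

```text
time: 4.75
tool_pos: [473.3, 72.1, 209.8]
tcp_rot: [180.0, 0.1, 160.0]
ft_force: [0.9, 3.8, 7.4]
finger_gap: 12.5
grip_force: 30.0
```

>>> {"method": "servo_tool", "body": {"plan": [[[-0.00094,0.00034,0,0,0.01],[-0.00094,0.00034,0,0,0.01],[-0.00094,0.00034,0,0,0.01],[-0.00094,0.00034,0,0,0.01],[-0.00094,0.00034,0,0,0.01],[-0.00094,0.00034,0,0,0.01]]]}}

```text
time: 5.35
tool_pos: [468.2, 73.9, 210.1]
tcp_rot: [179.9, 0.2, 160.0]
ft_force: [3.9, 1.4, 7.8]
finger_gap: 12.8
grip_force: 30.0
```

>>> {"method": "servo_tool", "body": {"plan": [[[-0.00094,0.00034,0,0,0.01],[-0.00094,0.00034,0,0,0.01],[0,0,0,0,0.01]]]}}

```text
time: 5.65
tool_pos: [466.2, 74.6, 210.1]
tcp_rot: [180.0, 0.1, 160.0]
ft_force: [2.8, 2.4, 8.0]
finger_gap: 12.6
grip_force: 30.1
```

>>> {"method": "servo_tool", "body": {"plan": [[[-0.00094,0.00034,0,0,0.01],[0,0,0,0,0.01]]]}}

```text
time: 5.85
tool_pos: [465.4, 75.0, 210.1]
tcp_rot: [179.9, 0.1, 160.0]
ft_force: [3.5, 2.4, 7.8]
finger_gap: 12.8
grip_force: 30.1
```

>>> {"method": "servo_tool", "body": {"plan": [[[-0.00094,0.00034,0,0,0.01],[0,0,0,0,0.01]]]}}

```text
time: 6.05
tool_pos: [464.4, 75.3, 210.1]
tcp_rot: [179.9, 0.1, 160.0]
ft_force: [3.3, 2.3, 7.5]
finger_gap: 13.1
grip_force: 30.1
```

>>> {"method": "servo_tool", "body": {"plan": [[[-0.00094,0.00034,0,0,0.01],[0,0,0,0,0.01]]]}}

```text
time: 6.25
tool_pos: [463.5, 75.6, 210.1]
tcp_rot: [180.0, 0.1, 160.0]
ft_force: [3.4, 2.0, 7.0]
finger_gap: 13.1
grip_force: 30.1
```

>>> {"method": "servo_tool", "body": {"plan": [[[-0.00094,0.00034,0,0,0.01],[0,0,0,0,0.01]]]}}

```text
time: 6.45
tool_pos: [462.5, 76.0, 210.1]
tcp_rot: [179.9, 0.1, 160.0]
ft_force: [2.9, 2.4, 7.0]
finger_gap: 12.6
grip_force: 30.1
```

>>> {"method": "servo_tool", "body": {"plan": [[[-0.00047,0.00017,0,0,0.01],[0,0,0,0,0.01]]]}}

```text
time: 6.65
tool_pos: [462.1, 76.1, 210.1]
tcp_rot: [179.9, 0.2, 160.0]
ft_force: [3.1, 1.8, 7.0]
finger_gap: 12.4
grip_force: 30.0
```

>>> {"method": "servo_tool", "body": {"plan": [[[-0.00047,0.00017,0,0,0.01],[0,0,0,0,0.01]]]}}

```text
time: 6.85
tool_pos: [461.9, 76.2, 210.2]
tcp_rot: [179.9, 0.2, 160.0]
ft_force: [5.5, 1.5, 7.1]
finger_gap: 12.6
grip_force: 29.9
```

>>> {"method": "servo_tool", "body": {"plan": [[[-0.0003,0.0001,-0.0003,0,0.01],[-0.0001,0,-0.0003,0,0.01],[0,0,0,0,0.01]]]}}

```text
time: 7.15
tool_pos: [461.8, 76.2, 210.1]
tcp_rot: [179.9, 0.2, 160.0]
ft_force: [4.9, 1.4, 7.9]
finger_gap: 13.1
grip_force: 30.2
```

>>> {"method": "servo_tool", "body": {"plan": [[[-0.0001,0,-0.0003,0,0.01],[-0.0001,0.0001,-0.0003,0,0.01],[0,0,0,0,0.01]]]}}

```text
time: 7.45
tool_pos: [461.8, 76.3, 209.8]
tcp_rot: [179.9, 0.3, 160.0]
ft_force: [4.1, 0.7, 11.1]
finger_gap: 12.4
grip_force: 30.4
```

>>> {"method": "servo_tool", "body": {"plan": [[[-0.0001,0,-0.0003,0,0.01],[0,0,-0.0003,0,0.01],[0,0,0,0,0.01]]]}}

```text
time: 7.75
tool_pos: [461.7, 76.3, 209.3]
tcp_rot: [179.9, 0.3, 160.0]
ft_force: [3.5, 0.0, 11.3]
finger_gap: 12.4
grip_force: 30.5
```

>>> {"method": "servo_tool", "body": {"plan": [[[-0.0003,0.0001,-0.0003,0,0.01],[-0.0002,0.0001,-0.0003,0,0.01],[0,0,0,0,0.01]]]}}

```text
time: 8.05
tool_pos: [461.6, 76.4, 209.1]
tcp_rot: [179.9, 0.3, 160.0]
ft_force: [5.4, -0.5, 11.7]
finger_gap: 12.9
grip_force: 30.6
```

>>> {"method": "servo_tool", "body": {"plan": [[[-0.0002,0.0001,-0.0003,0,0.01],[-0.0002,0.0001,-0.0003,0,0.01],[0,0,0,0,0.01]]]}}

```text
time: 8.35
tool_pos: [461.5, 76.4, 208.8]
tcp_rot: [179.9, 0.4, 160.0]
ft_force: [4.5, -1.5, 13.3]
finger_gap: 12.7
grip_force: 30.7
```

>>> {"method": "servo_tool", "body": {"plan": [[[-0.0002,0,-0.0003,0,0.01],[-0.0001,0,-0.0003,0,0.01],[0,0,0,0,0.01]]]}}

```text
time: 8.65
tool_pos: [461.3, 76.4, 208.3]
tcp_rot: [179.9, 0.4, 160.0]
ft_force: [5.5, -0.8, 13.7]
finger_gap: 12.5
grip_force: 30.7
```

>>> {"method": "servo_tool", "body": {"plan": [[[-0.0002,0.0001,-0.0003,0,0.01],[-0.0001,0.0001,-0.0003,0,0.01],[0,0,0,0,0.01]]]}}

```text
time: 8.95
tool_pos: [461.2, 76.5, 208.0]
tcp_rot: [179.9, 0.4, 160.0]
ft_force: [6.9, -1.5, 14.7]
finger_gap: 12.7
grip_force: 30.8
```

>>> {"method": "servo_tool", "body": {"plan": [[[0,0,-0.0004,0,0.01],[-0.0001,0,-0.0004,0,0.01],[0,0,0,0,0.01]]], "force": 50}}

```text
time: 9.25
tool_pos: [461.2, 76.6, 207.2]
tcp_rot: [179.9, 0.4, 160.0]
ft_force: [5.8, -1.6, 15.4]
finger_gap: 12.4
grip_force: 48.7
```

>>> {"method": "servo_tool", "body": {"plan": [[[-0.0001,0,-0.0004,0,0.01],[-0.0001,0,-0.0004,0,0.01],[0,0,0,0,0.01]]]}}

```text
time: 9.55
tool_pos: [461.0, 76.6, 206.5]
tcp_rot: [179.9, 0.5, 160.0]
ft_force: [5.5, -1.2, 15.6]
finger_gap: 12.1
grip_force: 48.8
```

>>> {"method": "servo_tool", "body": {"plan": [[[-0.0001,0,-0.0004,0,0.01],[-0.0001,0,-0.0004,0,0.01],[0,0,0,0,0.01]]]}}

```text
time: 9.85
tool_pos: [460.8, 76.6, 205.6]
tcp_rot: [179.9, 0.4, 160.0]
ft_force: [5.8, -0.8, 15.2]
finger_gap: 12.0
grip_force: 49.0
```

>>> {"method": "servo_tool", "body": {"plan": [[[-0.0001,0,-0.0004,0,0.01],[-0.0001,0,-0.0004,0,0.01],[0,0,0,0,0.01]]]}}

```text
time: 10.15
tool_pos: [460.5, 76.7, 204.8]
tcp_rot: [179.9, 0.4, 160.0]
ft_force: [6.2, -0.9, 14.8]
finger_gap: 12.7
grip_force: 49.1
```

>>> {"method": "servo_tool", "body": {"plan": [[[-0.0001,0,-0.0004,0,0.01],[-0.0001,0,-0.0004,0,0.01],[0,0,0,0,0.01]]]}}

```text
time: 10.45
tool_pos: [460.4, 76.8, 204.1]
tcp_rot: [179.9, 0.4, 160.0]
ft_force: [5.1, 0.7, 16.5]
finger_gap: 11.8
grip_force: 49.1
```

>>> {"method": "servo_tool", "body": {"plan": [[[-0.0001,0,-0.0004,0,0.01],[-0.0001,0,-0.0004,0,0.01],[0,0,0,0,0.01]]]}}

```text
time: 10.75
tool_pos: [460.1, 76.9, 203.2]
tcp_rot: [179.9, 0.4, 160.0]
ft_force: [4.3, 1.4, 15.2]
finger_gap: 12.3
grip_force: 49.2
```

>>> {"method": "servo_tool", "body": {"plan": [[[-0.0001,0,-0.0004,0,0.01],[-0.0001,0,-0.0004,0,0.01],[0,0,0,0,0.01]]]}}

```text
time: 11.05
tool_pos: [459.9, 76.9, 202.3]
tcp_rot: [179.9, 0.4, 160.0]
ft_force: [5.3, 0.9, 14.9]
finger_gap: 12.6
grip_force: 49.2
```

```bash
python3 - <<'E'
from bench import optics
import cv2,numpy as np
s=optics.snapshot("scene")["frame"];b=cv2.resize(s[170:250,220:320],None,fx=7,fy=7,interpolation=cv2.INTER_CUBIC)
cv2.imwrite("pics/e.png",b)
E
```

```text
(no output)
```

View pics/e.png

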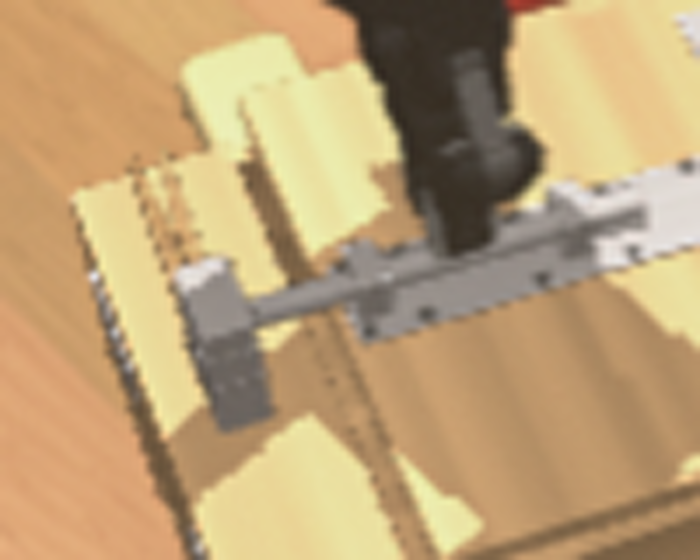

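The bolt's tip is butting on the keeper's back face at about (250,312), still above the faint window edges on the keeper at rows 350 to 375. The lid is nearly flat. I'll keep lowering.

>>> {"method": "servo_tool", "body": {"plan": [[[-0.0001,0,-0.0004,0,0.01],[-0.0002,0,-0.0004,0,0.01],[0,0,0,0,0.01]]]}}

```text
time: 11.4
tool_pos: [459.6, 77.0, 201.7]
tcp_rot: [179.9, 0.4, 160.0]
ft_force: [4.4, 2.5, 15.5]
finger_gap: 12.3
grip_force: 49.2
```

>>> {"method": "servo_tool", "body": {"plan": [[[-0.0001,0,-0.0004,0,0.01],[-0.0001,0,-0.0004,0,0.01],[0,0,0,0,0.01]]]}}

```text
time: 11.7
tool_pos: [458.9, 77.2, 200.3]
tcp_rot: [179.9, 0.3, 160.0]
ft_force: [4.2, 3.0, 12.1]
finger_gap: 12.0
grip_force: 48.9
```

>>> {"method": "servo_tool", "body": {"plan": [[[-0.0001,0,-0.0004,0,0.01],[-0.0001,0,-0.0004,0,0.01],[0,0,0,0,0.01]]]}}

```text
time: 12.0
tool_pos: [458.4, 77.4, 199.1]
tcp_rot: [179.9, 0.3, 160.0]
ft_force: [3.4, 4.3, 13.2]
finger_gap: 12.1
grip_force: 49.0
```

>>> {"method": "servo_tool", "body": {"plan": [[[-0.0005,0.0002,0,0,0.01],[-0.0005,0.0002,0,0,0.01],[0,0,0,0,0.01]]]}}

```text
time: 12.3
tool_pos: [457.3, 77.8, 199.1]
tcp_rot: [179.9, 0.3, 160.0]
ft_force: [1.8, 4.2, 13.2]
finger_gap: 12.1
grip_force: 49.0
```

>>> {"method": "servo_tool", "body": {"plan": [[[-0.0005,0.0002,0,0,0.01],[-0.0005,0.0002,0,0,0.01],[0,0,0,0,0.01]]]}}

```text
time: 12.6
tool_pos: [456.3, 78.1, 199.1]
tcp_rot: [179.9, 0.3, 160.0]
ft_force: [2.4, 2.9, 13.9]
finger_gap: 12.2
grip_force: 49.0
```

>>> {"method": "servo_tool", "body": {"plan": [[[-0.00094,0.00034,0,0,0.01],[-0.00094,0.00034,0,0,0.01],[-0.00094,0.00034,0,0,0.01],[-0.00094,0.00034,0,0,0.01],[0,0,0,0,0.01]]]}}

```text
time: 13.1
tool_pos: [452.4, 79.5, 199.0]
tcp_rot: [179.9, 0.3, 160.0]
ft_force: [2.2, 3.0, 12.9]
finger_gap: 12.0
grip_force: 49.0
```

>>> {"method": "servo_tool", "body": {"plan": [[[-0.00094,0.00034,0,0,0.01],[-0.00094,0.00034,0,0,0.01],[-0.00094,0.00034,0,0,0.01],[-0.00094,0.00034,0,0,0.01],[0,0,0,0,0.01]]]}}

```text
time: 13.6
tool_pos: [448.6, 80.9, 198.9]
tcp_rot: [179.9, 0.3, 160.0]
ft_force: [3.6, 2.9, 12.5]
finger_gap: 12.3
grip_force: 49.0
```

>>> {"method": "servo_tool", "body": {"plan": [[[-0.00094,0.00034,0,0,0.01],[-0.00094,0.00034,0,0,0.01],[-0.00094,0.00034,0,0,0.01],[0,0,0,0,0.01]]]}}

```text
time: 14.0
tool_pos: [445.8, 81.9, 198.9]
tcp_rot: [179.9, 0.2, 160.0]
ft_force: [2.7, 4.2, 11.5]
finger_gap: 12.1
grip_force: 48.9
```

>>> {"method": "servo_tool", "body": {"plan": [[[-0.00094,0.00034,0,0,0.01],[-0.00094,0.00034,0,0,0.01],[0,0,0,0,0.01]]]}}

```text
time: 14.3
tool_pos: [443.9, 82.6, 198.9]
tcp_rot: [179.9, 0.2, 160.0]
ft_force: [2.9, 2.4, 11.2]
finger_gap: 12.1
grip_force: 48.9
```

>>> {"method": "servo_tool", "body": {"plan": [[[-0.00094,0.00034,0,0,0.01],[-0.00047,0.00017,0,0,0.01],[0,0,0,0,0.01]]]}}

```text
time: 14.6
tool_pos: [442.5, 83.1, 198.9]
tcp_rot: [179.9, 0.2, 160.0]
ft_force: [2.9, 3.0, 12.3]
finger_gap: 11.8
grip_force: 48.9
```

>>> {"method": "servo_tool", "body": {"plan": [[[-0.00047,0.00017,0,0,0.01],[-0.00047,0.00017,0,0,0.01],[0,0,0,0,0.01]]]}}

```text
time: 14.9
tool_pos: [441.8, 83.3, 198.9]
tcp_rot: [179.9, 0.3, 160.0]
ft_force: [3.9, 2.8, 10.1]
finger_gap: 12.0
grip_force: 48.7
```

>>> {"method": "servo_tool", "body": {"plan": [[[-0.00047,0.00017,0,0,0.01],[-0.00047,0.00017,0,0,0.01],[0,0,0,0,0.01]]]}}

```text
time: 15.2
tool_pos: [441.5, 83.4, 198.9]
tcp_rot: [179.9, 0.4, 160.0]
ft_force: [10.4, 2.2, 7.9]
finger_gap: 12.2
grip_force: 48.7
```

>>> {"method": "servo_tool", "body": {"plan": [[[-0.00047,0.00017,0,0,0.01],[-0.00047,0.00017,0,0,0.01],[0,0,0,0,0.01]]]}}

```text
time: 15.5
tool_pos: [441.3, 83.5, 199.0]
tcp_rot: [179.9, 0.5, 160.0]
ft_force: [15.3, -0.6, 2.4]
finger_gap: 11.9
grip_force: 48.7
```

>>> {"method": "servo_tool", "body": {"plan": [[[-0.00047,0.00017,0,0,0.01],[-0.00047,0.00017,0,0,0.01],[0,0,0,0,0.01]]]}}

```text
time: 15.8
tool_pos: [440.9, 83.6, 199.1]
tcp_rot: [179.8, 0.6, 160.0]
ft_force: [18.6, -1.3, -0.3]
finger_gap: 12.4
grip_force: 48.7
```

>>> {"method": "servo_tool", "body": {"plan": [[[0.0005,-0.0002,0,0,0.01],[0.0005,-0.0002,0,0,0.02],[0,0,0,0,0.035],[0,0,0,0,0.045],[0,0,0,0,0.045],[0,0,0,0,0.045]]]}}

```text
time: 16.4
tool_pos: [437.8, 83.8, 196.2]
tcp_rot: [-180.0, -0.1, 160.0]
ft_force: [-0.1, -0.6, -0.3]
finger_gap: 45.1
grip_force: 0.0
```

>>> {"method": "servo_tool", "body": {"plan": [[[0,0,0.006,0,0.045],[0,0,0.012,0,0.045],[0,0,0.02,0,0.045],[0,0,0.03,0,0.045],[-0.02,0,0.03,0,0.045],[-0.03,0.03,0.03,0,0.045],[-0.03,0.04,0.02,0,0.045],[-0.03,0.04,0,0,0.045],[-0.03,0.04,0,0,0.045],[-0.02,0.04,0,0,0.045]]]}}

```text
time: 17.4
tool_pos: [279.8, 271.1, 344.2]
tcp_rot: [179.8, 0.1, 160.0]
ft_force: [2.2, -0.3, 0.7]
finger_gap: 45.0
grip_force: 0.0
```

```bash
python3 - <<'E'
from bench import optics
import cv2,numpy as np
s=optics.snapshot("scene")["frame"];b=cv2.resize(s[160:280,220:370],None,fx=5,fy=5,interpolation=cv2.INTER_CUBIC)
cv2.imwrite("pics/f.png",b)
from fit import *
p=[477.3,70.3,np.radians(-19.8)]
for a in(.015,.03,.05,.1):
  for t in (30,38): print(a,t,"knobtop",((proj("scene",W(p,L(a,120+t,0,69)))[0]-[220,160])*5).round(),"tip",((proj("scene",W(p,L(a,186+t,0,25)))[0]-[220,160])*5).round())
E
```

```text
0.015 30 knobtop [290. 175.] tip [151. 287.]
0.015 38 knobtop [272. 181.] tip [134. 293.]
0.03 30 knobtop [292. 171.] tip [152. 282.]
0.03 38 knobtop [274. 176.] tip [134. 288.]
0.05 30 knobtop [295. 165.] tip [152. 276.]
0.05 38 knobtop [276. 170.] tip [134. 281.]
0.1 30 knobtop [302. 151.] tip [153. 259.]
0.1 38 knobtop [284. 155.] tip [135. 263.]
```

View pics/f.png

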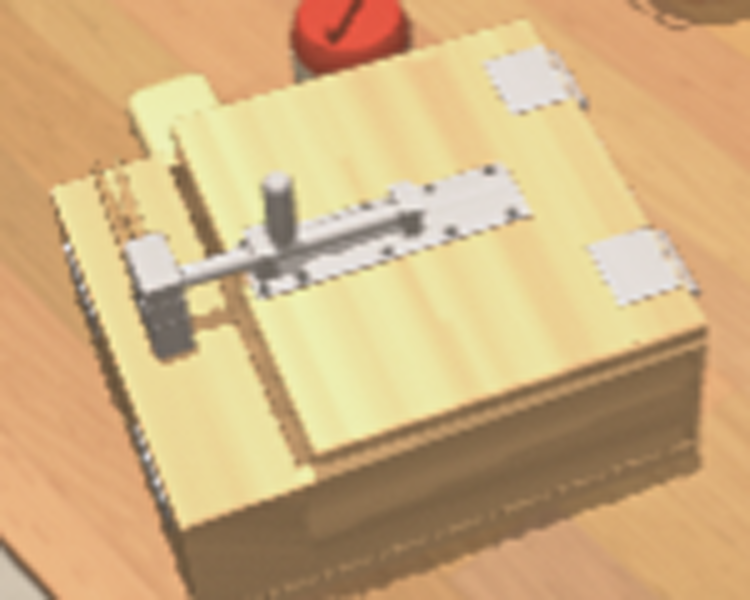

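The lid lies flat and the bolt passes into the keeper. The knob's top is at about (278,180), which fits the fully-home prediction of (273,178). The timer, soap and peg are where they were.

```bash
python3 -c "
from bench import r
print(r.hand_in())"
```

```text
the job is handed in; nothing more can be done
None
```

The lid is shut and the bolt is through the keeper, pushed until it hit a firm stop (about 19 N at the wrist); the lid stayed down after I let go, and I handed the job in at about 17 s.

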